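Fit a banding gauge's pointer arm and start its clamp screw

TASK

Slip the pointer arm's sleeve fully down onto the gauge's post with its pointer reaching out over the banding wheel, then stand the crank screw in the hollow top of the post. Turn the screw backward (anticlockwise seen from above) until it has ridden up and dropped into the start of the thread, then one full turn forward so that it is started but still loose. Finish holding: keep the screw gripped in the fingers just there, so that I can still swing the pointer to the bowl before it is tightened, and do not disturb the bowl standing on the wheel.

Things in the scene. Friction and masses are not known exactly. Their poses are not given: they have to be found in the camera images.
- gauge_post: Fixed gauge left of the banding wheel: round grey cast foot 97 mm across, grey post, bright steel collar 46 mm across, its flat top (the shoulder) 115 mm above the table, then a hollow steel spigot 30 mm across and 50 mm tall with a chamfered rim. Origin: on the post's axis at table height; z up; x towards a thin mark on the collar's side, over which the screw's handle stands when the screw drops
- post_shoulder (a point): Centre of the collar's flat top, 115 mm above the table, on which the sleeve must sit
- post_mouth (a point): Centre of the spigot's open top, 165 mm above the table. Inside: 23 mm bore with a coarse right-hand round thread (one start, lead 7 mm, 1.5 turns, 17 mm clear inside its ridge, upper end 5 mm below the rim); from 22 to 72 mm below the rim a plain 17 mm guide hole
- pointer_arm: Loose pointer arm, 0.25 kg: upright aluminium sleeve 46 mm outside, 52 mm tall, bore 32.5 mm flared to 37.5 mm at its foot, with a level 8 mm steel rod tapering to a point. Origin: centre of the sleeve's underside; z up; x along the rod, whose axis is 36 mm up and which starts at an 18 mm clamp cube 21 to 41 mm from the axis. Grasp the sleeve with a finger on its +y and one on its -y side
- pointer_tip (a point): The pointer's fine tip, 165 mm out along x and 36 mm above the sleeve's underside
- clamp_screw: Loose steel crank screw, 0.36 kg, balanced, upright in the rest block. Origin: centre of its nose (lower end); z up; x towards its handle. Up from the nose: pilot 15.8 mm across, chamfered; right-hand thread 22 mm across from 36 to 52 mm; flange 44 mm across, 64 to 68; crank bar 16 mm wide, 74 to 84, reaching 54 mm either side (handle at +x, 22 mm ball at -x); round boss 24 mm across, 84 to 108
- thread_end (a point): On the screw's axis at the lower end of its thread, 36 mm above the nose. Stood in the post, it rests on the post's thread 2 to 9 mm below post_mouth by its angle. Turned anticlockwise it climbs 7 mm a turn to the top, then falls 7 mm by its weight if not gripped, to 9 mm below post_mouth; clockwise from there it goes down 7 mm a turn, tight on the sleeve after about 2.4 turns
- screw_grip (a point): On the screw's axis, 106 mm above the nose, 2 mm below the top of the boss: where the TCP may be to carry the screw
- crank_handle (a point): Middle of the upright handle: 45 mm from the screw's axis along x, 104 mm above the nose. A plain round black grip 14 mm across, fixed to the bar, from 84 to 120 mm above the nose. Pushed or pinched it can be led round the post in a 45 mm circle; the screw turns freely and stays at the angle where it is left
- rest_block: Fixed pine block in which the screw stands, its flange on the top: 64 mm wide (y), 70 mm tall, a 27 mm hole 66 mm deep. Origin: on the hole's axis at table height; the block reaches 32 mm to -x and 88 mm to +x. Two 5 mm pins stand 14 mm out of the +x part, 62 and 76 mm from the hole
- wheel_centre (a point): Centre of the banding wheel's round flat head, 208 mm across, 98 mm above the table
- pinch_bowl: Small loose clay bowl 68 mm across and 36 mm tall standing on the wheel head, its rim 134 mm above the table. Origin: centre of its underside

How it is judged (in metres and radians):
On the way, in this order (a step that is already met when the one before it is completed fails the run):
1. the sleeve sits fully down on the shoulder, let go, its pointer's tip over the wheel head (horizontal distance between pointer_arm and post_shoulder below 0.003 m and z of pointer_arm in the frame of post_shoulder below 0.002 m and angle between pointer_arm's own z axis and vertical below 0.06 rad and horizontal distance between pointer_tip and wheel_centre below 0.104 m and contact force between the fingers and pointer_arm below 0.3 N), for 0.2 s.
2. the screw stands in the post and has ridden up to near the end of the thread (thread end 1 to 4.5 mm below the mouth, handle short of the mark) (horizontal distance between thread_end and post_mouth below 0.003 m and angle between clamp_screw's own z axis and vertical below 0.09 rad and z of thread_end in the frame of post_mouth between -0.0045 and -0.001 m and y of crank_handle in the frame of gauge_post below 0.01 m), for 0.25 s.
3. the screw has dropped into the start of the thread (thread end 7.2 to 11 mm below the mouth, handle past the mark) (horizontal distance between thread_end and post_mouth below 0.003 m and angle between clamp_screw's own z axis and vertical below 0.09 rad and z of thread_end in the frame of post_mouth between -0.011 and -0.0072 m and y of crank_handle in the frame of gauge_post above -0.012 m), for 0.1 s.
At the end, for the whole second after the job is handed in: fingers grip the screw (over 1.5 N); it is at rest, upright (5 deg), one turn past the drop (thread end 13.2 to 19.2 mm below the mouth), not pressing on the sleeve; sleeve home on the shoulder (2 mm), untouched, pointer tip over the wheel head (within 104 mm of its centre) (all of step 1 and horizontal distance between thread_end and post_mouth below 0.003 m and angle between clamp_screw's own z axis and vertical below 0.09 rad and z of thread_end in the frame of post_mouth between -0.0192 and -0.0132 m and contact force between the fingers and clamp_screw above 1.5 N and linear speed of clamp_screw below 0.02 m/s and contact force between clamp_screw and pointer_arm below 0.5 N); the arm keeps its last pose, push and grip.
It fails at once if the bowl on the wheel is moved by more than 10 mm (distance of pinch_bowl from where it was at the start of the episode above 0.01 m).
It also fails if it takes over 72 s, if anything falls off the work surface, if the arm or the gripper's body presses on something with over 40 N, if the wrist force passes 120 N, or if a joint passes its speed limit or range.

ROBOT

A 6-joint arm with a two-finger parallel gripper is mounted at the origin on a cart in front of the work surface, level with it; the furniture and walls round the work are solid. World frame = base frame: x ahead of the robot, y to its left, z up, the work surface at z = 0. Lengths are in mm, angles in rad, forces in N, time in s.
With the tool pointing down it reaches from about 350 to 975 mm from the base axis. Payload 7.1 kg.
Tool frame: the origin (TCP) lies between the finger pads, 19 mm behind the fingertips; this is the grasp point; z points along the fingers, y is the line along which they close (so a half turn about z gives the same grasp; the last joint's range is limited). The gripper opens to 88 mm and grips with 3 to 60 N. Pads are 20 mm wide; open, the fingers measure 115 mm over their backs; the gripper's body (75 mm by 178 mm) begins 61 mm behind the grasp point.
Start: joints at [1.137, 0.423, 1.63, -0, 1.089, -0.019], TCP at [251.847, 571.995, 241.375] pointing down, gripper open.
Joint ranges: [-3, 3], [-0.9, 2.11], [0.09, 2.58], [-1.31, 4.45], [0.11, 2.69], [-2.54, 2.54]. Speed limits (rad/s): [2.39, 2.39, 3.01, 3.14, 3.14, 3.14].

INTERFACE

Orientations are given as a unit quaternion [x, y, z, w].
In Python, from station import env, set_gripper, viewer, workorder gives the robot as it stands. Calls block until the motion is done:
- env.reach(position, orientation): joint-space move of the TCP to a pose.
- env.move_l(position, rot=None, rate=150, f_stop=None): straight line of the TCP; rot=None keeps the orientation; rate is the mean speed in mm/s. With f_stop (N) it stops when the force on the tool has changed by that much, and returns True; else False.
- env.move_joints(angles): joint-space move.
- set_gripper(opening): finger opening in mm; the grip force is fixed at half the most; returns when the fingers have stopped.
- env.hold(seconds).
- env.ik(position, orientation): joint angles nearest the present ones, or None.
- env.read_state(): the state.
- viewer.camera(name): name is "scene" or "top"; returns the picture (480x640x3 uint8, blue, green, red); there is no depth.
- viewer.camera_params(name): a dict with "fx", "fy", "cx", "cy" (pixels), "dist" ([k1, k2, p1, p2, k3] as OpenCV has them; the pictures are not rectified), "pose" (4x4, takes a point from camera to world coordinates). Camera axes: x right, y up, looking along -z (the intrinsics and any distortion apply to the point x, -y, -z); pixel columns grow to the right and rows downward; lengths in mm; the calibration is good to about 2 mm. A picture is of the moment at which its call begins. camera_params takes no time and is no camera call.
A pose or a line that the arm cannot do raises env.IKError and nothing moves.
- workorder.sign_off(): hands the job in; it is judged then, once.
The state is a dict: "time_s": time; "qpos": joint angles; "dq": joint speeds; "tau": joint torques, N m; "tool_pos": TCP position; "orientation": TCP orientation; "force": force on the tool from outside, world axes, zero at the start; "wrist_torque": the same for the moment, N m; "width": finger opening in mm; "grip_force": force on a finger pad.
Only numpy, scipy, OpenCV 4.12 (cv2) and the standard library are available. Lean on these libraries where they do the work, as an engineer would, in place of code of your own. Each camera call takes 0.05 s, during which the arm holds its last target. There are 200 camera calls.

## Working session

There is one attempt and no reset: what is moved stays moved. The work goes in short steps, each a Python script; the robot and the scene stay as the last script left them, time stands still between calls to the robot, and variables do not carry over. Pictures are saved under pics/ and viewed, at most 10 in all, crops included, and the job is handed in when it is done.

```bash
mkdir -p pics; ls; python3 - <<'E'
from station import env, set_gripper, viewer, workorder
import cv2
for n in ("scene","top"):
    cv2.imwrite(f"pics/{n}0.png", viewer.camera(n)); p=viewer.camera_params(n); print(n,{k:(v if k!='pose' else v) for k,v in p.items()})
s=env.read_state(); print(s)
E
```

```text
pics
scene {'fx': 531.6680695180314, 'fy': 531.6680695180314, 'cx': 318.74081286857273, 'cy': 233.40073064929177, 'dist': array([-0.14307386,  0.        ,  0.        ,  0.        ,  0.        ]), 'pose': array([[ 5.51113015e-01,  3.46566224e-01, -7.59056188e-01,
        -3.71412469e+02],
       [-8.34396739e-01,  2.20689588e-01, -5.05052658e-01,
        -5.73549918e+02],
       [-7.51839491e-03,  9.11695102e-01,  4.10798631e-01,
         5.90745030e+02],
       [ 0.00000000e+00,  0.00000000e+00,  0.00000000e+00,
         1.00000000e+00]])}
top {'fx': 504.86439911936975, 'fy': 504.86439911936975, 'cx': 323.6524710121276, 'cy': 244.04297015279133, 'dist': array([-0.06366197,  0.        ,  0.        ,  0.        ,  0.        ]), 'pose': array([[-1.23820478e-02,  9.93264983e-01, -1.15201380e-01,
         2.79880670e+02],
       [-9.99908071e-01, -1.29360853e-02, -4.06289458e-03,
        -1.45696051e+01],
       [-5.52578580e-03,  1.15140482e-01,  9.93333849e-01,
         1.41010139e+03],
       [ 0.00000000e+00,  0.00000000e+00,  0.00000000e+00,
         1.00000000e+00]])}
{'time_s': 0.1, 'qpos': array([ 1.13703370e+00,  4.23784591e-01,  1.63058140e+00, -2.78758460e-05,
        1.08857632e+00, -1.90296101e-02]), 'dq': array([-9.85893379e-04, -8.79347146e-05, -1.84187181e-03,  2.04469526e-04,
        9.56363373e-04, -2.03392697e-04]), 'tau': array([ 1.71332663e-04, -5.45616317e+01, -2.74328274e+01,  6.45656465e-02,
        1.87725556e-02,  2.44051785e-05]), 'tool_pos': array([251.64906192, 571.60063592, 240.67944937]), 'orientation': array([ 2.05877164e-01,  9.78577610e-01, -6.60383026e-04, -1.39448555e-04]), 'force': array([ 0.69594256, -0.29329999,  0.2945964 ]), 'wrist_torque': array([ 0.02181397, -0.05650453, -0.01796654]), 'grip_force': 0.0, 'width': 88.12429894375488}
```

View pics/scene0.png

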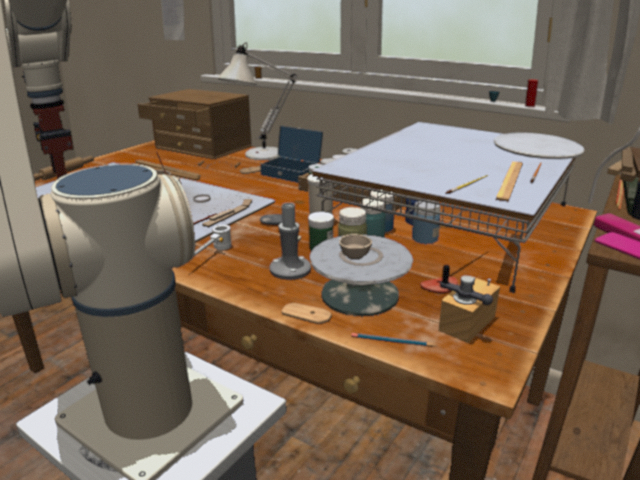

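View pics/top0.png

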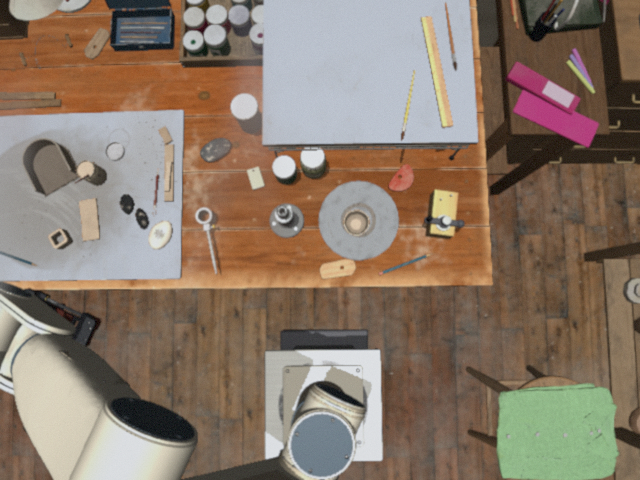

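The scene view shows the sleeve at (222,236), the post at (290,240), the wheel at (360,258) and the screw in its block at (467,288). In the top view they are at (204,215), (287,215), (358,220) and (443,222). I'll enlarge these to measure them.

```bash
cat > h.py <<'E'
from station import env, set_gripper, viewer, workorder
import cv2, numpy as np
from scipy.spatial.transform import Rotation as R
P={n:viewer.camera_params(n) for n in("scene","top")}
def K(p): return np.array([[p["fx"],0,p["cx"]],[0,p["fy"],p["cy"]],[0,0,1.]])
def at_z(n,uv,z):
    p=P[n]; q=cv2.undistortPoints(np.array([[uv]],float),K(p),p["dist"])[0,0]
    d=p["pose"][:3,:3]@[q[0],-q[1],-1]; o=p["pose"][:3,3]
    return o+d*(z-o[2])/d[2]
def proj(n,X):
    p=P[n]; X=np.atleast_2d(np.asarray(X,float)); c=(X-p["pose"][:3,3])@p["pose"][:3,:3]
    return cv2.projectPoints(c*[1,-1,-1],np.zeros(3),np.zeros(3),K(p),p["dist"])[0][:,0]
def down(a):  # tool pointing down, finger-closing line (tool y) at angle a in the xy plane
    y=np.array([np.cos(a),np.sin(a),0]); z=np.array([0,0,-1.])
    return R.from_matrix(np.c_[np.cross(y,z),y,z]).as_quat()
E
python3 - <<'E'
import cv2,numpy as np
t=cv2.imread("pics/top0.png"); s=cv2.imread("pics/scene0.png")
c=lambda im,x,y,w,h,k:cv2.resize(im[y:y+h,x:x+w],None,fx=k,fy=k,interpolation=cv2.INTER_CUBIC)
a=c(t,185,195,66,85,6.0); b=c(t,262,190,66,50,6); d=c(t,415,185,60,60,6)
o=np.zeros((520,800,3),np.uint8); o[:510,:396]=a; o[:300,400:796]=b; o[300:520,400:760]=d[90:310,:]  # d rows: 185+15=200..
cv2.imwrite("pics/crop1.png",o)
e=c(s,175,195,65,60,6); f=c(s,262,195,60,90,6)[:, :]; 
o=np.zeros((600,800,3),np.uint8); o[:360,:390]=e; o[:540,395:755]=f
cv2.imwrite("pics/crop2.png",o)
g=c(s,425,255,85,90,6); cv2.imwrite("pics/crop3.png",g)
E
```

```text
(no output)
```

View pics/crop1.png

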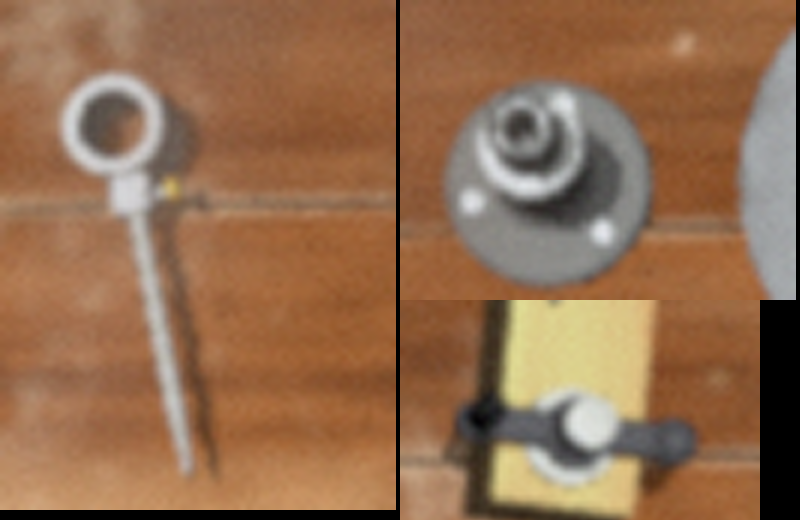

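View pics/crop2.png

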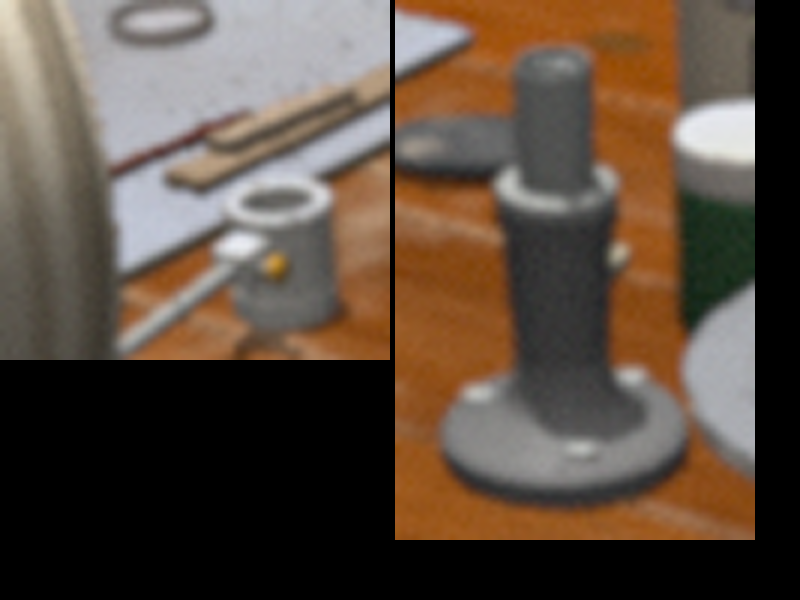

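View pics/crop3.png

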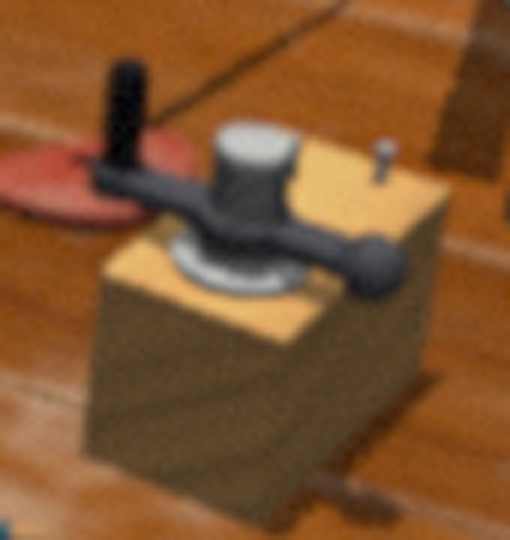

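The crops show:
- **Top view:** sleeve ring centre about (203.4,215.3), rod tip (215.9,273.8), spigot rim (281.8,211.4), and boss top about (446,220). The handle is at the left, about (428.5,219.5), and the ball at the right.
- **Scene view:** it agrees with these.

Next I'll fit the known circles in both cameras by edge strength.

```bash
cat >> h.py <<'E'
from scipy.optimize import minimize
from scipy.ndimage import map_coordinates
A=np.linspace(0,2*np.pi,180,endpoint=False)
def fit_circle(n,img,xy,z,r,step=6):
    g=cv2.GaussianBlur(img,(0,0),1.0).astype(np.float32)
    m=np.hypot(cv2.Sobel(g,-1,1,0),cv2.Sobel(g,-1,0,1)).max(2)
    def f(c):
        u=proj(n,np.c_[c[0]+r*np.cos(A),c[1]+r*np.sin(A),np.full(180,z)])
        return -np.sqrt(map_coordinates(m,[u[:,1],u[:,0]],order=1)).mean()
    best=min(([xy[0]+i,xy[1]+j] for i in np.arange(-step,step+1,1.) for j in np.arange(-step,step+1,1.)),key=f)
    s=minimize(f,best,method="Nelder-Mead"); return s.x,-s.fun
E
python3 - <<'E'
from h import *
np.set_printoptions(precision=1,suppress=True)
im={n:cv2.imread(f"pics/{n}0.png") for n in P}
for name,uv,z,r in [("sleeve",(203.4,215.3),52,23),("spigot",(281.8,211.4),165,15),("spigot_ch",(281.8,211.4),165,13.5),("collar",(283.4,214.1),115,23),("foot",(286.3,219.9),5,48.5),("wheel",(358.5,219.5),98,104),("bowl",(357,222),134,34),("boss",(446.5,220),114,12),("flange",(445,222),74,22)]:
    x=at_z("top",uv,z)[:2]
    print(name,x,"top",*fit_circle("top",im["top"],x,z,r),"scene",*fit_circle("scene",im["scene"],x,z,r), proj("scene",[*x,z])[0])
print("tip",at_z("top",(215.9,273.8),36), proj("scene",at_z("top",(215.9,273.8),36)))
print("handle top/ball",at_z("top",(480/6+415-67-.0,420/6-50+200-.4),126),at_z("top",(675/6-67+415,440/6-50+200-.4),85))
print("card",proj("scene",at_z("top",(255,178),0)))
print("board edge", [at_z("top",(263,145),z) for z in (0,150,250)],[at_z("top",(475,147),z) for z in (0,150,250)])
print("scene board corner z?", [at_z("scene",(313,172),z) for z in(0,100,150,200,250)])
E
```

```text
sleeve [521.  319.5] top [521.2 320. ] 14.463934898376465 scene [551.  328.8] 13.805992126464844 [221.  227.4]
spigot [507.9  94.3] top [503.1  90. ] 13.51006031036377 scene [509.5  94. ] 11.952055931091309 [287.5 204.6]
spigot_ch [507.9  94.3] top [502.   89.7] 14.061824798583984 scene [511.   94.8] 11.762801170349121 [287.5 204.6]
collar [509.9  94.5] top [511.8  94.6] 12.992385864257812 scene [505.7  90.9] 12.555378913879395 [288.6 224.9]
foot [512.7  95.7] top [512.4  96.1] 13.139265060424805 scene [519.5 103.8] 12.245850563049316 [290.4 267.4]
wheel [ 495.9 -101.7] top [ 495.6 -101.4] 14.634573936462402 scene [ 492.7 -102.6] 13.777379035949707 [361.2 254.9]
bowl [483.5 -95.3] top [478.9 -93.1] 9.326885223388672 scene [482.  -94.2] 11.513471603393555 [356.  240.6]
boss [ 489.1 -330.1] top [ 490.2 -330.2] 14.57493782043457 scene [ 488.8 -329.8] 16.39993667602539 [467.1 278.1]
flange [ 490.2 -335.6] top [ 479.8 -314.2] 15.472094535827637 scene [ 501.5 -330.7] 12.288031578063965 [467.7 297.2]
tip [361.2 286.5  36. ] [[184.9 260.2]]
handle top/ball [ 488.8 -279.2  126. ] [ 485.4 -374.4   85. ]
card [[290.7 241.7]]
board edge [array([733.7, 162.9,   0. ]), array([685.5, 144. , 150. ]), array([653.3, 131.4, 250. ])] [array([ 720.5, -450.5,    0. ]), array([ 673.7, -404.1,  150. ]), array([ 642.4, -373.2,  250. ])]
scene board corner z? [array([1163.8,  470.8,    0. ]), array([903.9, 294.1, 100. ]), array([774. , 205.7, 150. ]), array([644. , 117.3, 200. ]), array([514.1,  28.9, 250. ])]
```

```bash
cat >> h.py <<'E'
def grad(img):
    g=cv2.GaussianBlur(img,(0,0),1.0).astype(np.float32)
    return np.sqrt(np.hypot(cv2.Sobel(g,-1,1,0),cv2.Sobel(g,-1,0,1)).max(2))
def fit_joint(ims,circles,xy,dz=0,step=5):
    M={n:grad(i) for n,i in ims.items()}
    def f(c):
        s=0
        for n in M:
            for z,r in circles:
                u=proj(n,np.c_[c[0]+r*np.cos(A),c[1]+r*np.sin(A),np.full(180,z)])
                s-=map_coordinates(M[n],[u[:,1],u[:,0]],order=1).mean()
        return s
    best=min(([xy[0]+i,xy[1]+j] for i in np.arange(-step,step+1) for j in np.arange(-step,step+1)),key=f)
    s=minimize(f,best,method="Nelder-Mead"); return s.x,-s.fun
E
python3 - <<'E'
from h import *
np.set_printoptions(precision=1,suppress=True)
im={n:cv2.imread(f"pics/{n}0.png") for n in P}
post=[(165,15),(115,23),(8,48.5)]
for k in (["top"],["scene"],["top","scene"]):
    q={n:im[n] for n in k}
    print(k,"post",*fit_joint(q,post,(510,95)),"boss",*fit_joint(q,[(114,12)],(489.5,-330)),"sleeve",*fit_joint(q,[(52,23),(52,16.25)],(521,320)),"wheel",*fit_joint(q,[(98,104)],(495,-102)))
h=at_z("scene",(445.9,266.5),125);b=at_z("scene",(487.6,298.9),85);print("scene handle,ball",h,b, at_z("scene",(446,281),90))
E
```

```text
['top'] post [511.8  94.9] 37.484840393066406 boss [ 490.2 -330.2] 14.556168556213379 sleeve [521.3 320.2] 28.912094116210938 wheel [ 495.6 -101.4] 14.605966567993164
['scene'] post [509.2  94.6] 34.866851806640625 boss [ 488.8 -329.8] 16.38931655883789 sleeve [521.8 347.7] 24.91678237915039 wheel [ 492.7 -102.7] 13.741666793823242
['top', 'scene'] post [511.4  95.1] 72.06114196777344 boss [ 489.6 -330.2] 30.82815170288086 sleeve [521.4 320. ] 51.384246826171875 wheel [ 494.8 -101.5] 28.088050842285156
scene handle,ball [ 491.2 -286.3  125. ] [ 485.4 -374.4   85. ] [ 499.5 -286.8   90. ]
```

```bash
python3 - <<'E'
from h import *
np.set_printoptions(precision=2,suppress=True)
def show(l,p,deg):
    for d in deg:
        q=env.ik(p,down(np.radians(d))); print(l,d,None if q is None else np.array(q))
show("sleeve",[521,320,34],(101.7,-78.3))
show("place",[511,95,225],(155.3,-24.7))
show("screw",[489.6,-330.2,112],(-3,177))
show("post",[511,95,225],range(-180,181,45))
E
```

```text
sleeve 101.7 [ 0.53  0.69  1.75 -0.    0.7  -1.24]
sleeve -78.3 [ 0.53  0.69  1.75 -0.    0.7   1.9 ]
place 155.3 None
place -24.7 [ 0.16  0.29  1.87 -0.    0.98  0.59]
screw -3 [-0.61  0.55  1.79 -0.    0.81 -0.56]
screw 177 None
post -180 None
post -135 [ 0.16  0.29  1.87 -0.    0.98  2.52]
post -90 [ 0.16  0.29  1.87 -0.    0.98  1.73]
post -45 [ 0.16  0.29  1.87 -0.    0.98  0.95]
post 0 [ 0.16  0.29  1.87 -0.    0.98  0.16]
post 45 [ 0.16  0.29  1.87 -0.    0.98 -0.62]
post 90 [ 0.16  0.29  1.87 -0.    0.98 -1.41]
post 135 [ 0.16  0.29  1.87 -0.    0.98 -2.2 ]
post 180 None
```

```bash
python3 - <<'E'
from h import *
np.set_printoptions(precision=2,suppress=True)
q=down(np.radians(-78.3))
env.reach([521.4,320,130],q)
env.move_l([521.4,320,34],rate=80)
set_gripper(30)
s=env.read_state(); print(s["time_s"],s["width"],s["grip_force"],s["tool_pos"],s["force"])
env.move_l([521.4,320,235],rate=150)
env.reach([510.8,95,235],down(np.radians(-24.7)))
s=env.read_state(); print(s["time_s"],s["width"],s["tool_pos"],s["force"])
im={n:viewer.camera(n) for n in P}
for n in P: cv2.imwrite(f"pics/{n}1.png",im[n])
c=lambda im,x,y,w,h,k:cv2.resize(im[y:y+h,x:x+w],None,fx=k,fy=k,interpolation=cv2.INTER_CUBIC)
o=np.zeros((520,800,3),np.uint8); o[:520,:400]=c(im["scene"],240,150,100,130,4); o[:400,400:]=c(im["top"],250,170,100,100,4); cv2.imwrite("pics/crop4.png",o)
E
```

```text
3.85 45.8930530393794 29.99984351466992 [521.52 320.13  34.07] [ 0.83  0.6  -0.58]
6.5333 45.96325866222304 [510.93  95.3  234.82] [-0.09  0.6  -2.43]
```

View pics/crop4.png

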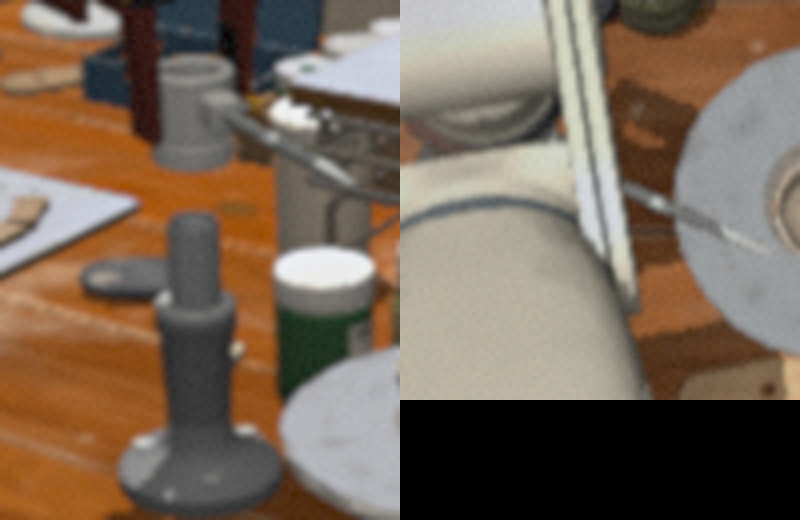

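The sleeve is held upright over the spigot: the sleeve foot is at about (195,165) in the crop and the spigot axis at x≈193. The pointer runs over the wheel rim, clear of the bowl. I'll lower it with a force guard.

```bash
python3 - <<'E'
from h import *
np.set_printoptions(precision=2,suppress=True)
def st(l):
    s=env.read_state(); print(l,round(s["time_s"],2),s["tool_pos"],s["force"],s["wrist_torque"],round(s["width"],1))
x,y=510.8,95
for z in (195,180,165,150,147):
    hit=env.move_l([x,y,z],rate=60,f_stop=10); st((z,hit))
    if hit: break
E
```

```text
(195, False) 7.45 [510.93  94.94 195.06] [-0.1   0.98 -2.82] [0.   0.05 0.02] 46.3
(180, True) 7.66 [510.88  95.7  189.75] [ 0.39  3.   -4.34] [ 0.61 -0.01 -0.01] 45.6
```

```bash
cat >> h.py <<'E'
np.set_printoptions(precision=2,suppress=True)
def st(l):
    s=env.read_state(); print(l,round(s["time_s"],2),s["tool_pos"],s["force"],s["wrist_torque"],round(s["width"],1)); return s
E
python3 - <<'E'
from h import *
x,y=510.8,95
for z in (184,176,168,160,152,148.5):
    f=st(z)["force"]; x+=np.clip(0.3*f[0],-.8,.8); y+=np.clip(0.3*f[1],-.8,.8)
    hit=env.move_l([x,y,z],rate=40,f_stop=20)
    if hit: st("hit"); break
st("end")
E
```

```text
184 7.66 [510.88  95.7  189.75] [ 0.39  3.   -4.34] [ 0.61 -0.01 -0.01] 45.6
176 7.97 [510.87  95.94 183.76] [ 1.17  2.81 -4.9 ] [ 0.53 -0.03 -0.05] 46.0
168 8.32 [510.95  96.32 175.6 ] [ 0.67 -0.59 -1.96] [-0.    0.09  0.03] 45.9
160 8.67 [511.3   96.3  167.66] [-0.61  0.1  -2.27] [-0.05  0.08 -0.07] 45.8
152 9.02 [511.14  96.4  159.66] [-0.15 -0.01 -2.97] [0.   0.06 0.  ] 45.6
148.5 9.37 [511.1   96.38 151.66] [-0.03  0.35 -2.19] [-0.03  0.1   0.04] 45.9
end 9.62 [511.78  96.72 148.87] [-0.27  0.77  1.66] [ 0.11  0.13 -0.01] 46.0
```

```bash
python3 - <<'E'
from h import *
c=np.array([511.1,96.4,150.5]); env.move_l(c,rate=40); 
for d in ([1,0,0],[-1,0,0],[0,1,0],[0,-1,0]):
    d=np.array(d,float)
    hit=env.move_l(c+3.5*d,rate=8,f_stop=4); s=env.read_state(); print(d,hit,s["tool_pos"],s["force"]); env.move_l(c,rate=20)
st("e")
E
```

```text
[1. 0. 0.] True [511.14  96.37 149.59] [-0.23 -0.01 -2.25]
[-1.  0.  0.] True [510.28  96.67 150.33] [ 1.35  1.04 -1.52]
[0. 1. 0.] True [510.62  98.08 149.87] [ 2.93 -2.61 -1.09]
[ 0. -1.  0.] True [510.66  96.36 149.94] [ 1.8   1.15 -0.02]
e 12.07 [510.87  96.33 150.29] [-0.5   1.14 -1.95] [ 0.03 -0.01 -0.02] 45.5
```

```bash
python3 - <<'E'
from h import *
c=np.array([511.5,97.2,150.5])
for o in ([0,0,0],[1.5,0,0],[2.2,0,0],[-1.5,0,0],[0,1.5,0],[0,-1.5,0],[0,0,0]):
    env.move_l(c+o,rate=15); env.hold(0.1); F=np.mean([(env.hold(0.02),env.read_state()["force"])[1] for _ in range(3)],0)
    print(o,env.read_state()["tool_pos"],F)
st("e")
E
```

```text
[0, 0, 0] [511.41  97.19 150.41] [ 0.28  0.16 -2.24]
[1.5, 0, 0] [512.15  97.15 150.3 ] [-4.93 -0.25  0.25]
[2.2, 0, 0] [512.17  97.12 150.22] [-7.33  0.42  2.05]
[-1.5, 0, 0] [510.37  97.2  150.6 ] [-0.32 -0.05 -1.87]
[0, 1.5, 0] [511.26  98.3  150.42] [-1.65 -5.04 -0.55]
[0, -1.5, 0] [511.72  96.4  150.56] [-0.36  5.2  -3.21]
[0, 0, 0] [511.59  97.04 150.52] [-0.29  0.4  -2.41]
e 15.16 [511.59  97.04 150.52] [-0.49  0.69 -2.81] [-0.07  0.04 -0.05] 45.8
```

```bash
python3 - <<'E'
from h import *
env.move_l([511.2,97.3,148.5],rate=30); st("down")
set_gripper(70); env.hold(0.3); st("open")
env.move_l([511.2,97.3,250],rate=150)
im=viewer.camera("scene"); cv2.imwrite("pics/scene2.png",im)
q=down(np.radians(-3))
env.reach([489.6,-330.2,190],q); st("over screw")
t=viewer.camera("top"); cv2.imwrite("pics/top2.png",t); s=viewer.camera("scene"); cv2.imwrite("pics/scene3.png",s)
c=lambda im,x,y,w,h,k:cv2.resize(im[y:y+h,x:x+w],None,fx=k,fy=k,interpolation=cv2.INTER_CUBIC)
o=np.zeros((560,800,3),np.uint8); o[:400,:400]=c(s,250,180,100,100,4); o[:400,400:]=c(t,260,180,100,100,4)
cv2.imwrite("pics/crop5.png",o)
print(fit_joint({"top":t,"scene":s},[(167,23)],(511,96)),fit_joint({"top":t},[(167,23)],(511,96)),fit_joint({"scene":s},[(167,23)],(511,96)))
E
```

```text
down 15.41 [511.66  97.25 148.87] [ 0.05 -0.19  2.08] [-0.16  0.14  0.02] 46.2
open 16.29 [511.18  97.3  148.48] [-0.78  0.15  0.46] [-0.03  0.13 -0.02] 70.1
over screw 18.76 [ 489.87 -329.47  189.91] [ 0.21 -0.7   0.26] [-0.05  0.16  0.01] 69.8
(array([511.68,  95.7 ]), np.float64(30.518129348754883)) (array([511.78,  95.56]), np.float64(14.027892112731934)) (array([509.25,  94.39]), np.float64(16.61219596862793))
```

View pics/crop5.png

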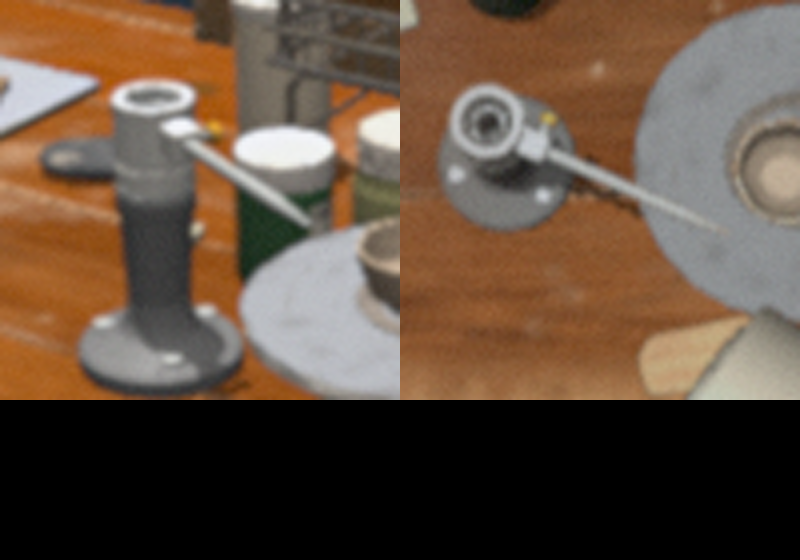

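The sleeve is seated on the collar and let go, with the pointer tip over the wheel head (crop (720,230), clear of the bowl). Next I'll look for the mark by unrolling the collar side numerically.

```bash
python3 - <<'E'
from h import *
np.set_printoptions(precision=0,suppress=True,linewidth=250)
th=np.radians(np.arange(-230,-50,6))
for n,fs,c in(("scene",["scene0","scene1","scene2","scene3"],(509.3,94.6)),):
    im=np.mean([cv2.imread(f"pics/{f}.png").astype(float) for f in fs],0)
    print(np.degrees(th))
    for z in (116,113,110,107,104,101,98,95,92):
        u=proj(n,np.c_[c[0]+23*np.cos(th),c[1]+23*np.sin(th),np.full(len(th),z)])
        g=[map_coordinates(im[:,:,k],[u[:,1],u[:,0]],order=1) for k in range(3)]
        print(z,np.mean(g,0)); 
        if z in(110,107): print("  r-b",g[2]-g[0])
E
```

```text
[-230. -224. -218. -212. -206. -200. -194. -188. -182. -176. -170. -164. -158. -152. -146. -140. -134. -128. -122. -116. -110. -104.  -98.  -92.  -86.  -80.  -74.  -68.  -62.  -56.]
116 [ 98. 103. 110. 112. 113. 116. 114. 115. 117. 118. 119. 120. 121. 120. 121. 119. 112. 104. 104. 108. 107. 102.  99.  98. 100. 103. 104. 103. 103. 102.]
113 [103. 102. 100.  95.  92.  90.  90.  90.  94.  97.  99. 100.  98.  98. 100. 100.  97.  93.  91.  92.  91.  89.  85.  82.  81.  87.  91.  96.  99. 101.]
110 [94. 89. 84. 76. 73. 68. 67. 68. 71. 74. 74. 74. 74. 76. 76. 75. 75. 74. 73. 73. 73. 71. 68. 66. 67. 72. 77. 86. 91. 94.]
  r-b [57. 56. 47. 32. 20.  6.  0. -2.  0.  1.  1. -0. -1.  2.  2.  1.  1.  2.  1.  1.  1.  1. -1. -1.  3. 18. 32. 48. 59. 65.]
107 [81. 76. 71. 64. 61. 56. 55. 56. 58. 58. 59. 60. 61. 62. 61. 61. 62. 60. 60. 60. 60. 58. 56. 55. 56. 63. 70. 80. 86. 89.]
  r-b [62. 58. 48. 34. 22.  6.  2. -1. -0. -0.  1.  1.  0.  1.  1.  0. -0.  1.  1.  1.  1.  0. -2. -1.  5. 18. 30. 44. 55. 62.]
104 [71. 69. 64. 62. 60. 53. 53. 51. 51. 54. 55. 55. 56. 56. 56. 56. 55. 55. 54. 53. 54. 51. 48. 49. 53. 58. 65. 75. 82. 86.]
101 [71. 74. 76. 78. 74. 65. 56. 50. 50. 50. 54. 53. 55. 55. 55. 55. 55. 54. 53. 52. 49. 48. 47. 50. 56. 64. 70. 74. 77. 81.]
98 [89. 97. 99. 96. 87. 70. 56. 49. 48. 50. 52. 55. 54. 55. 57. 55. 55. 54. 53. 52. 49. 47. 45. 52. 59. 70. 76. 80. 82. 82.]
95 [108. 111. 105.  94.  78.  62.  51.  47.  48.  52.  54.  54.  57.  58.  58.  57.  57.  55.  54.  52.  49.  47.  46.  63.  76.  87.  89.  86.  87.  86.]
92 [106.  99.  88.  75.  66.  58.  50.  47.  49.  52.  54.  54.  57.  57.  58.  57.  56.  56.  55.  52.  49.  48.  52.  77. 102. 124. 125. 119. 111.  99.]
```

```bash
python3 - <<'E'
from h import *
x,y=489.6,-330.2
env.move_l([x,y,112],rate=100); st("at")
set_gripper(10); s=st("closed")
env.move_l([x,y,300],rate=150); st("lift")
env.reach([511.1,96.6,300],down(np.radians(-3))); env.hold(0.2); st("over")
im={n:viewer.camera(n) for n in P}
for n in P: cv2.imwrite(f"pics/{n}4.png",im[n])
c=lambda im,x,y,w,h,k:cv2.resize(im[y:y+h,x:x+w],None,fx=k,fy=k,interpolation=cv2.INTER_CUBIC)
cv2.imwrite("pics/crop6.png",c(im["scene"],240,110,110,110,5))
print("proj nose, mouth", proj("scene",[[511.1,96.6,194],[511.1,96.6,167],[511.1,141.6,320]]))
E
```

```text
at 19.79 [ 489.97 -330.44  112.46] [ 0.34 -0.63  0.82] [-0.11  0.14  0.03] 70.2
closed 20.57 [ 489.47 -330.16  112.01] [-1.11 -0.33  0.43] [-0.04  0.17  0.04] 23.8
lift 21.98 [ 489.08 -329.85  298.9 ] [ 0.19 -0.15 -4.78] [-0.06  0.11 -0.06] 23.2
over 23.75 [511.35  95.78 299.96] [ 0.33  0.3  -4.85] [-0.13  0.07 -0.02] 23.7
proj nose, mouth [[287.09 191.68]
 [287.47 203.12]
 [268.65 133.13]]
```

View pics/crop6.png

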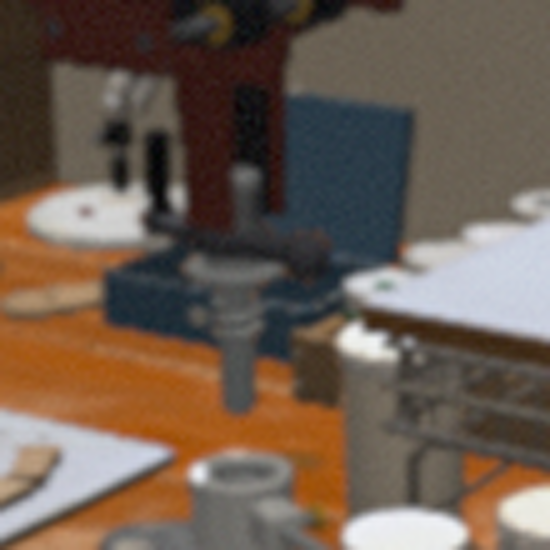

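The screw hangs upright in the fingers, nose at (287.2,191) px. That matches the prediction, and the mouth lies about 0.6 px to the right, roughly 1 mm. I'll insert it with force following.

```bash
cat >> h.py <<'E'
def F(n=3):
    return np.mean([(env.hold(0.02),env.read_state()["force"])[1] for _ in range(n)],0)
E
python3 - <<'E'
from h import *
x,y=511.5,96.3
env.move_l([x,y,274],rate=100); b=F(); print("base",b)
for z in (267,260,254,250,246,242,238,235):
    hit=env.move_l([x,y,z],rate=40,f_stop=18); f=F()-b; p=env.read_state()["tool_pos"]; print(z,hit,p,f,(round(x,1),round(y,1)))
    if hit: break
    x+=np.clip(.2*f[0],-.8,.8); y+=np.clip(.2*f[1],-.8,.8)
st("e")
E
```

```text
base [ 0.4   0.12 -3.41]
267 False [511.5   96.32 267.03] [-0.09 -0.39 -0.52] (511.5, 96.3)
260 False [511.31  96.2  259.76] [-0.91 -0.5  -0.67] (np.float64(511.5), np.float64(96.2))
254 False [511.31  96.09 253.82] [-1.01 -0.07 -0.97] (np.float64(511.3), np.float64(96.1))
250 False [511.13  96.12 249.88] [-0.64 -0.56 -0.92] (np.float64(511.1), np.float64(96.1))
246 False [511.06  96.04 245.9 ] [-0.58 -0.28 -0.59] (np.float64(511.0), np.float64(96.0))
242 False [510.88  95.94 241.87] [ 0.04 -0.57 -0.64] (np.float64(510.9), np.float64(95.9))
238 False [510.88  95.81 237.86] [-0.39  0.27 -0.46] (np.float64(510.9), np.float64(95.8))
235 False [510.78  95.89 234.9 ] [-0.15  0.43 -0.99] (np.float64(510.8), np.float64(95.9))
e 26.91 [510.78  95.89 234.9 ] [ 0.32  0.29 -4.29] [-0.11  0.02 -0.  ] 23.6
```

```bash
python3 - <<'E'
from h import *
x,y=510.8,95.9; b=F()
for z in np.arange(234,223.5,-1):
    env.move_l([x,y,z],rate=20); f=F(2)-b; p=env.read_state()["tool_pos"]; print(z,p,f)
    if f[2]>3: break
E
```

```text
234.0 [510.8   95.89 234.  ] [-0.37 -0.23 -0.31]
233.0 [510.78  95.89 232.95] [-0.6   0.52 -0.37]
232.0 [510.91  95.91 232.14] [-0.9   0.18  2.64]
231.0 [511.05  95.88 231.37] [-0.83 -0.61  6.7 ]
```

The screw is in, and it touched the thread at about 2.7 mm below the mouth. That puts it roughly 330° round from the drop, so the mark is near 118°, on the far side that the cameras can't see. I'll lift slightly, turn clockwise 90° and set it on the thread again. This checks the angle and gives a real backward ride.

```bash
python3 - <<'E'
from h import *
x,y=510.8,95.9
env.move_l([x,y,233.5],rate=20)
t=env.read_state()["time_s"]; env.reach([x,y,233.5],down(np.radians(-93))); st("rot %.2f"%t); b=F()
for z in np.arange(232.5,223.5,-1):
    env.move_l([x,y,z],rate=20); f=F(2)-b; p=env.read_state()["tool_pos"]; print(z,p,f)
    if f[2]>3: break
E
```

```text
rot 28.37 29.77 [510.58  95.99 233.29] [-0.12  1.22 -4.5 ] [0.34 0.31 0.03] 23.5
232.5 [510.68  95.95 232.42] [-1.27 -0.37  0.03]
231.5 [510.72  95.93 231.42] [-1.41  0.88  0.92]
230.5 [511.02  95.91 231.01] [-2.7  -0.55  8.21]
```

```bash
python3 - <<'E'
from h import *
x,y=510.8,95.9
for a,z in ((-93,231.2),(-48,231.8),(-3,232.5)):
    env.reach([x,y,z],down(np.radians(a))); print(a,F(2),env.read_state()["tool_pos"])
env.hold(0.4)
for a,z in ((20,233.1),(60,233.3)):
    env.reach([x,y,z],down(np.radians(a))); print(a,F(2),env.read_state()["tool_pos"])
i0=viewer.camera("scene")
set_gripper(36); env.hold(0.3)
i1=viewer.camera("scene"); st("released")
cv2.imwrite("pics/s5a.png",i0);cv2.imwrite("pics/s5b.png",i1)
c=lambda im,x,y,w,h,k:cv2.resize(im[y:y+h,x:x+w],None,fx=k,fy=k,interpolation=cv2.INTER_CUBIC)
cv2.imwrite("pics/crop7.png",np.hstack([c(i0,250,130,80,110,5),c(i1,250,130,80,110,5)]))
E
```

```text
-93 [-1.32  1.34 -0.2 ] [510.82  95.92 231.16]
-48 [-1.44 -1.11 -0.25] [510.76  95.64 231.73]
-3 [-0.21 -0.54 -3.24] [510.93  95.88 232.38]
20 [ 0.05  0.17 -3.81] [510.75  95.93 233.05]
60 [ 0.26  1.24 -4.4 ] [510.87  95.92 233.32]
released 35.04 [510.77  95.9  233.29] [ 0.96 -0.32  0.11] [-0.04 -0.    0.  ] 36.0
```

View pics/crop7.png

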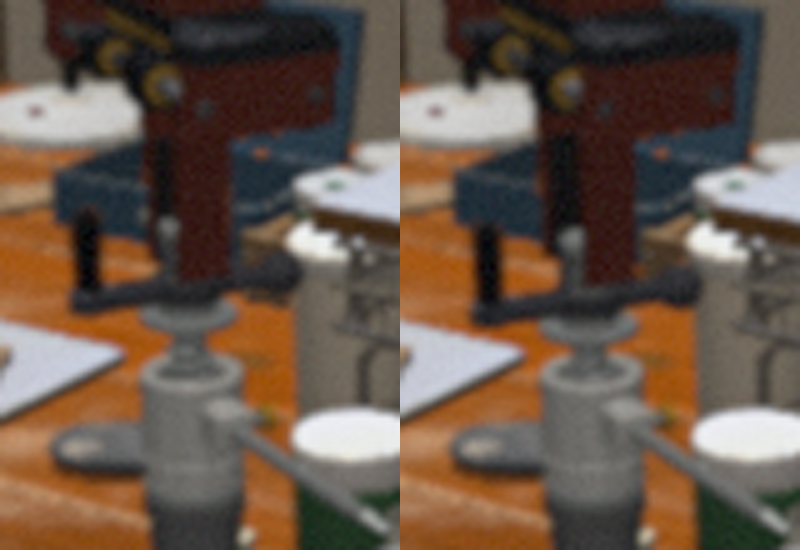

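The right half, after release, shows the flange and bar about 2.5 px lower: the screw has dropped. I'll measure the drop more closely.

```bash
python3 - <<'E'
from h import *
a=cv2.imread("pics/s5a.png",0);b=cv2.imread("pics/s5b.png",0)
for n,(x,y,w,h) in {"handle":(263,168,10,25),"ball":(298,178,14,18),"flange":(278,188,20,14),"still":(278,205,30,30)}.items():
    k=8; T=cv2.resize(cv2.GaussianBlur(a,(0,0),.7)[y:y+h,x:x+w],None,fx=k,fy=k,interpolation=cv2.INTER_CUBIC); S=cv2.resize(cv2.GaussianBlur(b,(0,0),.7)[y-5:y+h+7,x-5:x+w+5],None,fx=k,fy=k,interpolation=cv2.INTER_CUBIC)
    r=cv2.matchTemplate(S,T,cv2.TM_CCOEFF_NORMED); _,v,_,m=cv2.minMaxLoc(r); print(n,v,m[0]/k-5,m[1]/k-5)
print(proj("scene",[[510.8,95.9,200],[510.8,95.9,193]]))
print(proj("scene",[[510.8+45*np.cos(np.radians(150)),95.9+45*np.sin(np.radians(150)),220],[510.8+45*np.cos(np.radians(150)),95.9+45*np.sin(np.radians(150)),213]]))
E
```

```text
handle 0.9494848847389221 0.125 1.875
ball 0.9720504879951477 0.5 0.875
flange 0.9631851315498352 0.125 2.25
still 0.997164249420166 0.0 0.0
[[287.18 189.21]
 [287.28 192.21]]
[[267.72 183.74]
 [267.87 186.81]]
```

```bash
python3 - <<'E'
from h import *
for f in("s5a","s5b"):
    M=grad(cv2.imread(f"pics/{f}.png"))
    for lab,r,h,sel in(("flange",22,66,np.sin(A)*-.6+np.cos(A)*-.8>-.2),("ballside",None,0,None)):
        if r is None: continue
        best=[]
        for n0 in np.arange(114,131,.25):
            v=-1
            for d in np.arange(-2,2.1,.5):
                s=0
                for hh in (64,68):
                    u=proj("scene",np.c_[511+d*.55+r*np.cos(A),95.5-d*.83+r*np.sin(A),np.full(180,n0+hh)])[sel]
                    s+=map_coordinates(M,[u[:,1],u[:,0]],order=1).mean()
                v=max(v,s)
            best.append((v,n0))
        best.sort(reverse=True); print(f,lab,[(round(float(a),2),float(b)) for a,b in best[:4]])
d=cv2.absdiff(cv2.imread("pics/s5a.png"),cv2.imread("pics/s5b.png")).max(2)
def prof(f,x,y0,y1): return cv2.GaussianBlur(cv2.imread(f"pics/{f}.png",0),(0,0),.6)[y0:y1,x-1:x+2].mean(1).astype(int)
for l,x,y0,y1 in(("handle x267",267,165,200),("ball x306",306,176,200),("flange x288",288,186,212)):
    for f in("s5a","s5b"): print(l,f,prof(f,x,y0,y1))
E
```

```text
s5a flange [(22.47, 125.25), (22.46, 125.5), (22.45, 125.0), (22.44, 125.75)]
s5b flange [(23.07, 130.5), (23.07, 130.25), (23.03, 130.75), (23.03, 130.0)]
handle x267 s5a [ 57  54  47  42  41  44  42  33  24  19  15  12  12  15  14  12  16  17
  16  15  16  16  23  37  46  42  40  55  78  96 103 108 128 162 191]
handle x267 s5b [ 57  53  45  41  42  41  40  41  41  36  29  21  18  14  15  16  17  15
  13  17  16  17  18  19  19  27  36  36  35  43  66  95 127 163 191]
ball x306 s5a [110 120 115  93  70  57  53  50  46  40  36  36  45  56  65  81  97 103
 103 105 104 104 104 102]
ball x306 s5b [111 119 115  94  76  72  70  63  55  52  49  44  39  34  39  61  87 100
 104 104 105 104 104 104]
flange x288 s5a [ 39  42  39  36  41  57  77  92 102  99  88  82  81  88  94  91  92  94
  90 101 126 137 127 113 109 109]
flange x288 s5b [ 39  52  60  54  43  36  37  50  70  86  96  98  91  82  81  87  91  91
  97 110 123 133 127 115 109 108]
```

```bash
python3 - <<'E'
from h import *
x,y=510.8,95.9
env.move_l([x,y,228.5],rate=40); set_gripper(10); b=F(2); print("grip",b,env.read_state()["tool_pos"])
i=viewer.camera("scene"); cv2.imwrite("pics/s6a.png",i)
for z in np.arange(227.75,225.4,-.75):
    env.move_l([x,y,z],rate=20); f=F(2)-b; print(z,env.read_state()["tool_pos"],f)
    if f[2]>4: break
i=viewer.camera("scene"); cv2.imwrite("pics/s6b.png",i)
set_gripper(36); env.hold(.1); i=viewer.camera("scene"); cv2.imwrite("pics/s6c.png",i); st("open")
def prof(f,x,y0,y1): return cv2.GaussianBlur(cv2.imread(f"pics/{f}.png",0),(0,0),.6)[y0:y1,x-1:x+2].mean(1).astype(int)
for l,x,y0,y1 in(("handle x267",267,165,200),("ball x306",306,176,200),("flange x288",288,186,212)):
    for f in("s5a","s5b","s6a","s6b","s6c"): print(l,f,prof(f,x,y0,y1))
E
```

```text
grip [ 0.01  0.31 -0.23] [510.89  95.96 228.53]
227.75 [511.15  95.96 228.41] [-0.59 -0.71  5.4 ]
open 36.67 [510.75  95.88 227.66] [ 0.41  0.33 -0.18] [-0.01 -0.01 -0.02] 35.9
handle x267 s5a [ 57  54  47  42  41  44  42  33  24  19  15  12  12  15  14  12  16  17
  16  15  16  16  23  37  46  42  40  55  78  96 103 108 128 162 191]
handle x267 s5b [ 57  53  45  41  42  41  40  41  41  36  29  21  18  14  15  16  17  15
  13  17  16  17  18  19  19  27  36  36  35  43  66  95 127 163 191]
handle x267 s6a [ 58  54  46  42  40  40  42  42  40  35  27  20  17  17  16  16  15  16
  13  14  14  19  20  17  19  27  35  37  36  44  67  95 126 162 190]
handle x267 s6b [ 58  55  46  42  40  42  42  41  41  34  28  21  16  14  15  13  11  11
  16  17  17  17  19  20  23  26  35  36  35  42  67  96 127 162 190]
handle x267 s6c [ 56  54  46  41  41  42  39  40  39  36  28  22  17  16  16  16  17  15
  14  16  17  18  18  16  19  27  37  37  36  43  66  96 126 161 190]
ball x306 s5a [110 120 115  93  70  57  53  50  46  40  36  36  45  56  65  81  97 103
 103 105 104 104 104 102]
ball x306 s5b [
[... 351 characters left out ...]
 95  78  71  70  62  56  52  47  43  38  34  39  61  87  99
 103 103 104 104 103 103]
flange x288 s5a [ 39  42  39  36  41  57  77  92 102  99  88  82  81  88  94  91  92  94
  90 101 126 137 127 113 109 109]
flange x288 s5b [ 39  52  60  54  43  36  37  50  70  86  96  98  91  82  81  87  91  91
  97 110 123 133 127 115 109 108]
flange x288 s6a [ 32  38  44  48  43  37  35  45  64  82  95 100  92  83  81  86  90  89
  92 104 121 132 127 114 110 109]
flange x288 s6b [ 33  38  45  47  43  39  39  48  65  82  96  99  92  82  81  86  91  90
  92 105 121 133 127 115 109 109]
flange x288 s6c [ 34  35  33  34  36  36  38  49  68  85  97  99  89  81  81  86  90  91
  97 110 124 134 126 114 110 108]
```

The screw is firmly seated and doesn't move when pressed. I'll measure its absolute height by touching the boss top with closed fingers.

```bash
python3 - <<'E'
from h import *
x,y=510.8,95.9
env.move_l([x,y,256],rate=120); set_gripper(2); b=F(2)
for z in np.arange(250.5,244,-.75):
    env.move_l([x,y,z],rate=30); f=F(2)-b; print(z,env.read_state()["tool_pos"],f)
    if f[2]>3: break
st("e")
E
```

```text
250.5 [510.69  95.88 250.29] [ 0.14  0.7  -0.22]
249.75 [510.82  95.89 249.78] [ 0.12 -0.33  0.38]
249.0 [510.79  95.91 248.96] [ 0.28 -0.04 -0.02]
248.25 [510.84  95.9  248.26] [0.12 0.29 0.32]
247.5 [511.2   95.95 248.16] [-0.28 -0.78  5.3 ]
e 39.29 [511.2   95.95 248.16] [ 0.19 -0.73  4.89] [-0.08  0.2  -0.  ] 1.9
```

The screw's thread end is 7.8 mm below the mouth, past the mark and into the thread start. Now one forward turn, in two strokes with a regrip.

```bash
python3 - <<'E'
from h import *
x,y=510.8,95.9
env.move_l([x,y,256],rate=80); set_gripper(36); env.move_l([x,y,228],rate=80)
set_gripper(10); b=F(2); z=228.; a=60
print("grip",b,env.read_state()["time_s"])
for da in (-63,-63,-64):
    a+=da; z+=7*da/360; env.reach([x,y,z],down(np.radians(a))); f=F(2); print(a,round(z,2),env.read_state()["tool_pos"],f)
st("stroke1")
cv2.imwrite("pics/s7.png",viewer.camera("scene"))
E
```

```text
grip [-0.47 -0.01  1.27] 41.15
-3 226.78 [510.95  95.83 227.19] [-1.53 -1.01  5.56]
-66 225.55 [510.42  96.33 225.96] [-2.39  2.    6.27]
-130 224.31 [510.96  96.67 224.79] [-2.25  3.18  6.13]
stroke1 44.34 [510.96  96.67 224.79] [-2.44  3.04  5.89] [0.69 0.43 0.04] 23.4
```

```bash
python3 - <<'E'
from h import *
x,y=510.8,95.9; z=225.0
set_gripper(36); env.move_l([x,y,z],rate=20)
env.reach([x,y,z],down(np.radians(100))); st("back")
set_gripper(10); b=F(2); print("grip",b); a=100
for da in (-75,-75,-80):
    a+=da; z+=7*da/360; env.reach([x,y,z],down(np.radians(a))); f=F(2); print(a,round(z,2),env.read_state()["tool_pos"],f)
    z+=np.clip(.06*f[2],-.3,.3)
env.hold(.2); s=st("end"); print(s["grip_force"],s["dq"])
i=viewer.camera("scene"); cv2.imwrite("pics/s8.png",i); t=viewer.camera("top"); cv2.imwrite("pics/t8.png",t)
c=lambda im,x,y,w,h,k:cv2.resize(im[y:y+h,x:x+w],None,fx=k,fy=k,interpolation=cv2.INTER_CUBIC)
o=np.zeros((550,800,3),np.uint8); o[:550,:400]=c(i,250,130,80,110,5); o[:400,400:]=c(t,260,170,100,100,4); cv2.imwrite("pics/crop8.png",o)
E
```

```text
back 48.42 [510.79  95.9  225.  ] [-0.28 -0.54 -0.9 ] [0.05 0.02 0.  ] 36.0
grip [-0.48  2.07  0.67]
25 223.54 [510.92  96.01 223.62] [-0.02  2.72  0.67]
-50 222.12 [510.77  96.06 222.14] [-0.66  3.57  0.71]
-130 220.61 [511.09  95.88 220.62] [ 2.38  2.16 -1.38]
end 52.75 [510.96  95.89 220.63] [ 2.67  2.17 -2.21] [ 0.65 -0.49 -0.02] 23.4
29.987293481826782 [ 0. -0. -0.  0.  0.  0.]
```

View pics/crop8.png

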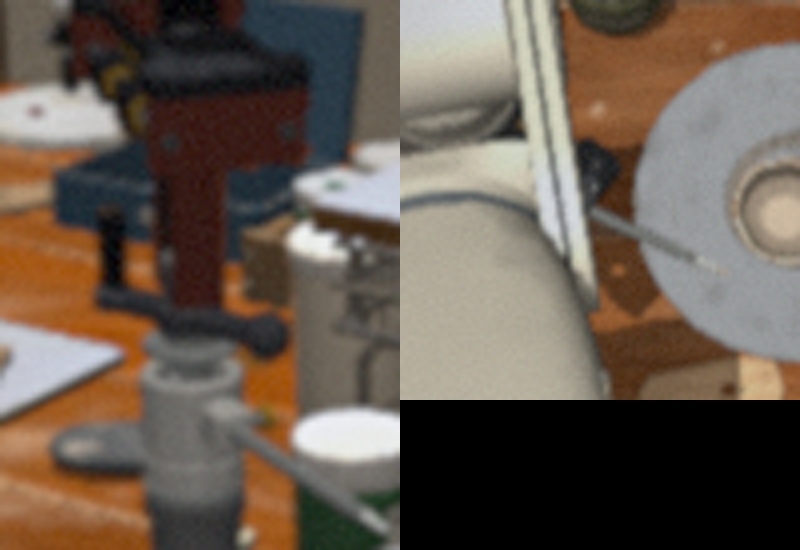

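The screw is gripped upright. Its flange is about 3.6 px (≈8 mm) lower than after the drop and still clear of the sleeve, so its thread end is about 16 mm below the mouth. The sleeve is home, the pointer tip is over the wheel at crop (715,265), and the bowl is undisturbed.

```bash
python3 -c "
from station import workorder
print(workorder.sign_off())"
```

```text
the job is handed in; nothing more can be done
None
```

The job is handed in, but the sign-off gave no verdict: by my measurements the sleeve is home with its pointer over the wheel, the screw was ridden up, dropped and turned 420° forward (one turn past the drop by my estimate) to about 16 mm below the mouth, it is still gripped and loose, and the bowl looks undisturbed.

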